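# Lock a tile in the finishing jig and smooth its face

## Robot

A 6-joint arm with a two-finger parallel gripper is mounted at the origin on the work surface. World frame = base frame: x ahead of the robot, y to its left, z up, the work surface at z = 0. Lengths are in m, angles in degrees, forces in N, time in s.
With the tool pointing down it reaches from about 0.325 to 0.775 m from the base axis. Payload 9.3 kg.
Tool frame: the origin (TCP) lies midway between the tips of the shut fingers; the grasp point (between the pads) lies ctrl.grasp_offset behind it (ctrl.grasp_offset is the distance from the TCP to the grasp point, in m); z points along the fingers, y is the line along which they close (so a half turn about z gives the same grasp; the last joint's range is limited). The gripper opens to 85 mm and grips with 20 to 120 N. Pads are 22 mm wide; open, the fingers measure 114 mm over their backs; the gripper's body (76 mm by 85 mm) begins 54 mm behind the grasp point. The pads swing forward as they close: fully open they stand 13 mm farther back than shut.
Start: joints at [59.496, 14.817, 1.232, 76.415, 0, 81.257], TCP at [0.204, 0.511, 0.231] pointing down, gripper open.
Joint ranges: [-174.27, 174.27], [-52.1, 104.24], [-59.71, 78.15], [-110.17, 111.67], [-87.03, 83.33], [-180, 180]. Speed limits (degrees/s): [127.2, 127.2, 159.86, 180, 180, 180].

## Interface

Orientations are given as [roll, pitch, yaw] about the fixed x, y, z axes, in that order (R = Rz(yaw) Ry(pitch) Rx(roll)).
In Python, from bench import ctrl, vision, job_done gives the robot as it stands.
- The arm moves only by the tool servo_tool, never from a script. Its argument "plan" is a list of rows, each a list of 3 entries, a list of its own where there are three numbers: the shift along the tool's x, y, z in m, then the turn, a rotation vector about the tool's x, y, z in rad, then the closure, from -1 (fully open) to 1 (shut). In form: [[[dx, dy, dz], [rx, ry, rz], hand], ...]. A call has 1 to 5 rows; each row is the pose to reach, as a shift and turn from the pose commanded when the call began, along the tool's axes at that moment; what a row does not reach only later rows make up. A row lasts 1/10 s, in which the tool goes at most 50 mm and 8.59 degrees, less where a joint would pass 70% of its speed; a pose out of reach is approached as far as the arm can. A call with a gripper value outside its range is refused whole. The fingers move at their own pace and stop on an object; "grip_force" is the grip in N (left out, the last holds). Time passes only in rows, so rows that repeat a pose let the fingers close. It gives the time, the measured TCP pose, the force, the opening and the grip force at its end, in the units of the state.
- ctrl.get_state(): the state, without advancing time (a new reading comes with each control period).
- vision.read_camera(name): name is "side" or "top"; returns the picture (400x640x3 uint8, red, green, blue); there is no depth.
- vision.get_calibration(name): a dict with "fovy" (degrees; the focal length in pixels is half the picture's height over the tangent of half this angle, whatever the lens; pixels are square), "cx", "cy" (the principal point, pixels), "R" (3x3) and "t" (3): a world point X has camera coordinates R X + t. Camera axes: x right, y down, z forward; pixel columns grow to the right and rows downward; lengths in m; the calibration is good to about 2 mm. A picture is of the moment at which its call begins. get_calibration takes no time and is no camera call.
- job_done(): hands the job in; it is judged then, once.
The state is a dict: "time_s": time; "joint_positions": joint angles; "qvel": joint speeds; "joint_torque": joint torques, N m; "position": TCP position; "tcp_rot": TCP orientation; "ft_force": force on the tool from outside, world axes, zero at the start; "torque": the same for the moment, N m; "width": opening from 0.0 (shut) to 1.0 (fully open); "finger_force": force on a finger pad.
Only numpy, scipy, OpenCV 4.12 (cv2) and the standard library are available. Lean on these libraries where they do the work, as an engineer would, in place of code of your own. Each camera call takes 0.05 s, during which the arm holds its last target. There are 200 camera calls.

## Task

Slide the jig's jaw fully home so it traps the white tile against the fence, and lock the jaw by putting the red-headed pin from its stand fully down through the holes in jaw and board. Then take the orange-handled smoothing block and, with light steady pressure, sweep its pad flat along the middle of the tile over its whole length, from the open end to the end with the blue stop, and set the block back flat in its green tray. Leave the cup and the glaze jar alone.

Things in the scene. Friction and masses are not known exactly. Their poses are not given: they have to be found in the camera images.
- jig: fixed wooden jig board 250 (x) x 190 (y) x 40 mm high; origin at the centre of its underside, on the work surface. On its top (z 40): an aluminium fence, 10 mm high, its tile face at x = +105 mm; a blue end stop, 10 mm high, its tile face at y = +81 mm, x 35 to 105 mm; two dark rails along x at y = +-81 mm, 12 mm high, which guide the jaw. The jaw closes towards +x. The end at -y is open
- board_hole (a point): centre of the mouth of the 17 mm hole through the jig board, in the board's top face (z 40 mm); at jig x -36.5, y -42 mm. The closed jaw's hole lies over it
- jaw (a joint): travel in m of the aluminium jaw plate (90 x 150 x 10 mm, lying on the board, top 50 mm over the work surface) along jig +x: 0 fully open, 0.040 fully home against its own stop, where its hole lies over the board's hole (1.5 mm of play is left at an 80 mm wide tile). It stays where it is left, friction 2 N
- jaw_grip (a point): middle of the jaw's upright black handle, 30 mm above the jaw plate (80 mm over the work surface). The handle is 40 mm along jig x, 18 mm along jig y and 50 mm tall (from 50 to 100 mm over the work surface)
- jaw_hole (a point): centre of the upper mouth of the jaw's 17 mm hole, 50 mm over the work surface; 84 mm from the handle along jig -y
- tile: loose white tile, 80 (x) x 160 (y) x 14 mm, lying on the jig board between jaw and fence, top 54 mm over the work surface, 4 mm higher than fence, stop and jaw plate; origin at the centre of its underside, +y towards the blue stop
- stand: fixed dark wooden block 80 x 80 x 50 mm, in which the pin stands, in a 19 mm hole in the middle of its top; origin at the centre of its underside
- pin: loose locking pin, upright, 92 mm long, 0.12 kg; origin at its tip, z up along it: steel shaft 14 mm in diameter from z 0 to 46 mm (pointed over the first 10 mm), steel collar 32 mm in diameter z 46 to 52, red round head 24 mm in diameter z 52 to 92. Fully home its collar rests on the jaw, its tip 4 mm over the work surface (the same height as in the stand, collar on the stand)
- tray: fixed green open tray 130 (x) x 110 (y) x 22 mm outside, walls and floor 5 mm; origin at the centre of its underside
- smoother: loose smoothing block, 0.21 kg, lying in the tray; origin at the centre of the underside of its pad when the springs are out, z up. Grey pad 80 (x) x 60 (y) x 12 mm, above it on springs an aluminium plate 80 x 60 mm, z 24 to 32 mm, with an orange grip bar 60 (x) x 24 (y) mm, z 32 to 72 mm
- pad (a joint): spring travel in m of the pad up towards the block: 0 out, 0.011 bottomed; the pad presses with about 2 N at 0 and 0.5 N more for each mm, 7.5 N just before it bottoms; then it is rigid
- cup: terracotta cup, 80 mm across, 85 mm high, bystander; origin at the centre of its underside
- jar: glaze jar, 66 mm across, 95 mm high, bystander; origin at the centre of its underside
Mind the look-alikes: they are no part of the job. Of the things that look like the pin, the middle-sized one is meant.

How it is judged (in metres and radians):
On the way, in this order (a step that is already met when the one before it is completed fails the run):
1. the jaw is fully home (at least 37 of its 40 mm) (value of joint jaw above 0.037 m), for 0.2 s.
2. the pin is fully down through jaw and board: tip within 5 mm of the hole's axis, collar within 4 mm of the jaw, upright (value of joint jaw above 0.037 m and horizontal distance between pin and board_hole below 0.005 m and z of pin in the frame of jig below 0.008 m and angle between pin's own z axis and vertical below 0.1 rad), for 0.2 s.
3. the held block presses (over 1.2 N) on the tile near its open end (block centre 30 mm or more from the tile's middle, and no more than 25 mm off its long centre line), jaw locked (all of step 2 and contact force between smoother and tile above 1.2 N and contact force between the fingers and smoother above 1 N and x of smoother in the frame of tile between -0.025 and 0.025 m and y of smoother in the frame of tile between -0.08 and -0.03 m).
4. still pressing, it passes the first quarter (centre 8 to 24 mm before the middle) (all of step 2 and contact force between smoother and tile above 1.2 N and contact force between the fingers and smoother above 1 N and x of smoother in the frame of tile between -0.025 and 0.025 m and y of smoother in the frame of tile between -0.024 and -0.008 m).
5. still pressing, it passes the middle (within 8 mm) (all of step 2 and contact force between smoother and tile above 1.2 N and contact force between the fingers and smoother above 1 N and x of smoother in the frame of tile between -0.025 and 0.025 m and y of smoother in the frame of tile between -0.008 and 0.008 m).
6. still pressing, it passes the third quarter (8 to 24 mm past the middle) (all of step 2 and contact force between smoother and tile above 1.2 N and contact force between the fingers and smoother above 1 N and x of smoother in the frame of tile between -0.025 and 0.025 m and y of smoother in the frame of tile between 0.008 and 0.024 m).
7. still pressing, it comes near the blue stop's end (30 mm or more past the middle) (all of step 2 and contact force between smoother and tile above 1.2 N and contact force between the fingers and smoother above 1 N and x of smoother in the frame of tile between -0.025 and 0.025 m and y of smoother in the frame of tile between 0.03 and 0.08 m).
At the end, for the whole second after the job is handed in: jaw home (37 mm of 40); pin down in both holes (within 5 mm of the axis, collar within 4 mm of the jaw, tilt under 0.1 rad); tile flat between jaw and fence, within about 15 mm of its place lengthwise; block flat on its tray floor, centre within 35 mm of the tray centre; all at rest (all of step 2 and x of tile in the frame of jig between 0.058 and 0.07 m and y of tile in the frame of jig between -0.025 and 0.008 m and z of tile in the frame of jig below 0.044 m and x of smoother in the frame of tray between -0.035 and 0.035 m and y of smoother in the frame of tray between -0.035 and 0.035 m and z of smoother in the frame of tray below 0.011 m and angle between smoother's own z axis and vertical below 0.1 rad and linear speed of each of pin, tile, smoother below 0.02 m/s); the robot touches nothing.
It fails at once if the cup is moved by more than 20 mm or knocked over (distance of cup from where it was at the start of the episode above 0.02 m or angle between cup's own z axis and vertical above 0.4 rad).
It fails at once if the glaze jar is moved by more than 20 mm or knocked over (distance of jar from where it was at the start of the episode above 0.02 m or angle between jar's own z axis and vertical above 0.4 rad).
It fails at once if the block is pressed on the tile with more than 22 N (contact force between smoother and tile above 22 N).
It also fails if it takes over 70 s, if anything falls off the work surface, if the arm or the gripper's body presses on something with over 40 N, if the wrist force passes 120 N, or if a joint passes its speed limit or range.

## Working session

There is one attempt and no reset: what is moved stays moved. The work goes in short steps, Python scripts to look and compute and a tool call to move; the robot and the scene stay as the last step left them, time stands still between calls to the robot, and variables do not carry over. Pictures are saved under pics/ and viewed, at most 10 in all, crops included, and the job is handed in when it is done.

Besides the shell and the picture viewer there is one more tool, called as name(argument=value, ...) on one line, values as JSON. servo_tool: Moves the arm, as the interface text tells. Its arguments: {"type":"object","properties":{"plan":{"type":"array"},"grip_force":{"type":"number"}},"required":["plan"]}

```bash
mkdir -p pics; ls; python3 - <<'E'
from bench import ctrl, vision
import cv2,json
print(ctrl.get_state(), ctrl.grasp_offset)
for n in("side","top"):
    im=vision.read_camera(n); cv2.imwrite(f"pics/{n}0.png",im[:,:,::-1]); print(n,vision.get_calibration(n))
E
```

```text
pics
{'time_s': 0.0, 'joint_positions': array([5.94953078e+01, 1.48509208e+01, 1.19034609e+00, 7.64126920e+01,
       1.41550443e-04, 8.12579098e+01]), 'qvel': array([-0.0626928 , -0.03757679, -0.09969868, -0.03565929, -0.01360025,
       -0.06867573]), 'joint_torque': array([ 1.88597012e-03, -5.55640304e+01,  3.44533753e+01,  1.35353810e-02,
       -2.12342925e-04,  7.92575435e-06]), 'position': array([0.20378053, 0.51058107, 0.23066867]), 'tcp_rot': array([-1.79927606e+02, -1.12754896e-02,  1.58237391e+02]), 'ft_force': array([0.05148191, 0.05961593, 0.52730208]), 'torque': array([-0.0363534, -0.0377389,  0.0018052]), 'finger_force': 0.0, 'width': 1.0002213317023354} 0.0187
side {'fovy': 51.29276759323244, 'cx': 311.5082100258291, 'cy': 199.04844493483344, 'R': array([[ 0.89751186, -0.4409893 ,  0.00094363],
       [-0.26029779, -0.53148907, -0.80607966],
       [ 0.35597404,  0.72322044, -0.59180629]]), 't': array([-0.51579007,  0.20064754,  0.83307547])}
top {'fovy': 57.029093328737915, 'cx': 319.7572855938428, 'cy': 206.25961248607757, 'R': array([[-6.63971460e-02, -9.97793259e-01, -1.74907796e-04],
       [-9.72773597e-01,  6.47712448e-02, -2.22522390e-01],
       [ 2.22042670e-01, -1.46047060e-02, -9.74927564e-01]]), 't': array([-0.01578037,  0.55663812,  0.93495   ])}
```

View pics/top0.png

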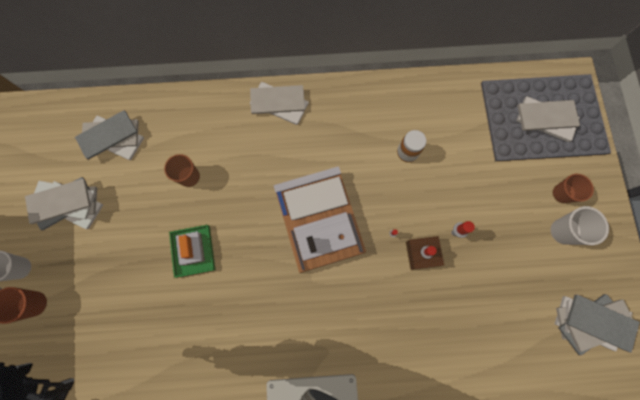

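View pics/side0.png

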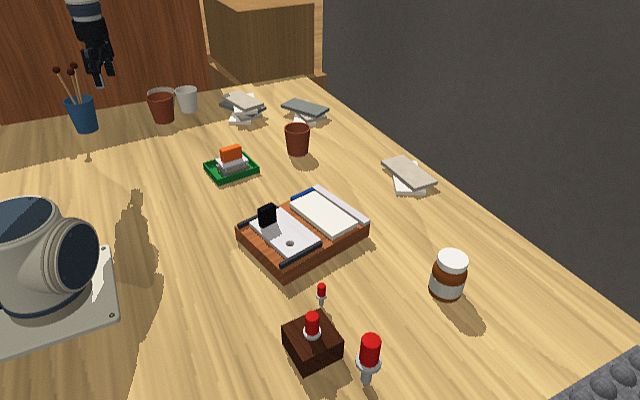

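The top view shows three red-headed pins at about (394,232) small, (430,252) in the dark stand and (466,228) large. The middle-sized one, in the stand, fits. The jig is at about (318,220) with its handle at (311,244), the tray at (192,251), the cup at (181,170) and the jar at (412,145). In the side view the pin in the stand is at (312,325) and the jig at (300,235). Next is an enlarged crop to confirm, plus mask measurements.

```bash
cat > h.py <<'E'
import numpy as np, cv2
from bench import ctrl, vision
CAL={n:vision.get_calibration(n) for n in("side","top")}
def ray(n,uv):
    c=CAL[n]; f=200/np.tan(np.radians(c["fovy"]/2)); R=np.array(c["R"]); 
    return -R.T@c["t"], R.T@np.array([(uv[0]-c["cx"])/f,(uv[1]-c["cy"])/f,1])
def onz(n,uv,z):
    o,d=ray(n,uv); return o+d*(z-o[2])/d[2]
def tri(a,b):
    (o1,d1),(o2,d2)=ray("side",a),ray("top",b)
    s=np.linalg.lstsq(np.c_[d1,-d2],o2-o1,rcond=None)[0]
    p,q=o1+s[0]*d1,o2+s[1]*d2; return (p+q)/2,np.linalg.norm(p-q)
def px(n,X):
    c=CAL[n]; f=200/np.tan(np.radians(c["fovy"]/2)); k=np.array(c["R"])@X+c["t"]; return k[:2]/k[2]*f+[c["cx"],c["cy"]]
def mask(im,lo,hi):
    return cv2.inRange(cv2.cvtColor(im,cv2.COLOR_RGB2HSV),lo,hi)
def blobs(m,amin=15):
    n,l,s,c=cv2.connectedComponentsWithStats(m); return [(i,s[i].tolist(),c[i].round(2).tolist()) for i in range(1,n) if s[i][4]>=amin],l
def quad(m):
    c=max(cv2.findContours(m,cv2.RETR_EXTERNAL,cv2.CHAIN_APPROX_NONE)[0],key=cv2.contourArea)
    return cv2.minAreaRect(c)
E
python3 - <<'E'
from h import *
for n in("side","top"):
    im=cv2.cvtColor(cv2.imread(f"pics/{n}0.png"),cv2.COLOR_BGR2RGB)
    for nm,lo,hi in[("red",(0,200,120),(6,255,255)),("red2",(172,180,120),(180,255,255)),("orange",(7,215,180),(14,255,255)),("green",(50,120,40),(80,255,255)),("blue",(105,120,50),(125,255,255)),("black",(0,0,0),(180,255,28))]:
        print(n,nm,[(b[1],b[2]) for b in blobs(mask(im,lo,hi))[0]][:9])
t=cv2.imread("pics/top0.png"); s=cv2.imread("pics/side0.png")
a=cv2.resize(t[155:285,160:480],None,fx=2.5,fy=2.5,interpolation=cv2.INTER_CUBIC)
cv2.imwrite("pics/c1.png",a)
cv2.imwrite("pics/c2.png",cv2.resize(s[175:395,220:400],None,fx=2.7,fy=2.7,interpolation=cv2.INTER_CUBIC))
E
```

```text
side red [([318, 283, 8, 6, 35], [321.17, 285.66]), ([305, 311, 14, 12, 125], [311.7, 316.16]), ([361, 333, 20, 18, 238], [370.82, 340.9])]
side red2 []
side orange []
side green [([203, 151, 57, 35, 609], [229.19, 171.49])]
side blue [([65, 100, 7, 9, 19], [67.89, 102.42]), ([80, 106, 8, 8, 17], [83.24, 110.0]), ([69, 109, 16, 13, 39], [75.26, 115.62]), ([87, 113, 9, 6, 22], [91.82, 114.91]), ([86, 120, 12, 10, 37], [91.49, 124.32]), ([291, 188, 24, 12, 73], [302.05, 193.36])]
side black [([72, 18, 43, 68, 1443], [95.29, 46.55]), ([258, 203, 18, 25, 341], [266.69, 214.93])]
top red []
top red2 []
top orange []
top green [([198, 226, 12, 12, 47], [204.77, 231.34]), ([179, 261, 35, 15, 247], [196.45, 268.13])]
top blue [([279, 193, 7, 21, 30], [281.8, 203.7])]
top black [([0, 363, 72, 37, 1354], [23.93, 384.34])]
```

View pics/c1.png

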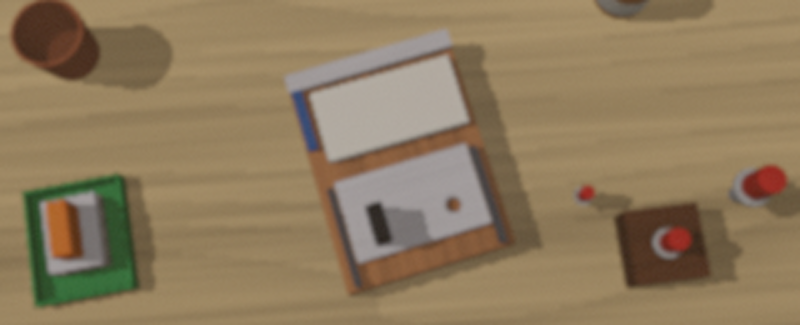

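View pics/c2.png

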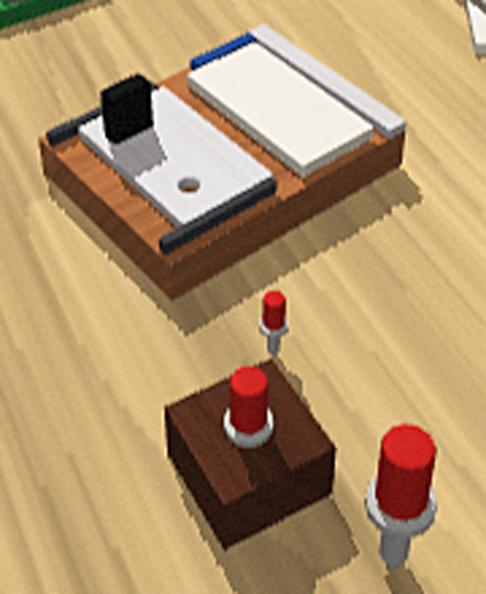

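The crops confirm it: the small, large and middle-sized pins are all visible, and the middle-sized one stands in the dark stand with its head at side (312,316) and top (431,251). The jaw is open, with the handle at side (267,215) and the jaw hole at about side (290,243) and top (341,237). Now the metric measurements.

```bash
python3 - <<'E'
from h import *
I={n:cv2.cvtColor(cv2.imread(f"pics/{n}0.png"),cv2.COLOR_BGR2RGB) for n in("side","top")}
H={n:cv2.cvtColor(I[n],cv2.COLOR_RGB2HSV) for n in I}
def c1(u,v): return 160+u/2.5,155+v/2.5
def c2(u,v): return 220+u/2.7,175+v/2.7
for n,nm,p in[("side","tile",c2(280,110)),("side","tileside",c2(330,155)),("side","jaw",c2(190,150)),("side","jawshadow",c2(135,150)),("side","jawside",c2(225,208)),("side","fence",c2(330,80)),("side","stand",c2(210,430)),
 ("top","tile",c1(390,105)),("top","jaw",c1(420,185)),("top","fence",c1(370,65)),("top","stand",c1(640,265)),("top","green",c1(120,240)),("top","orange",c1(62,225)),("top","red",c1(680,238)),("top","handle",c1(378,225)),("top","plate",c1(92,230)),("side","orange",(231,153)),("side","board",c2(80,185)),("top","board",c1(320,190)),("side","boardtop",c2(230,160)),("top","shadow",c1(405,220))]:
    print(n,nm,np.round(p),H[n][int(round(p[1])),int(round(p[0]))])
E
```

```text
side tile [324. 216.] [ 18  14 245]
side tileside [342. 232.] [ 22  30 127]
side jaw [290. 231.] [174   6 230]
side jawshadow [270. 231.] [  0   5 142]
side jawside [303. 252.] [116  29  70]
side fence [342. 205.] [  0   8 224]
side stand [298. 334.] [  9 157  91]
top tile [316. 197.] [ 16  24 177]
top jaw [328. 229.] [  4  11 161]
top fence [308. 181.] [  4  12 153]
top stand [416. 261.] [ 12 142  77]
top green [208. 251.] [ 57 113  79]
top orange [185. 245.] [ 13 192 173]
top red [432. 250.] [  3 193 151]
top handle [311. 245.] [11 57 49]
top plate [197. 247.] [  0  13 120]
side orange [231 153] [ 10 210 135]
side board [250. 244.] [ 12 158 100]
top board [288. 231.] [ 13 136 143]
side boardtop [305. 234.] [  8   4 232]
top shadow [322. 243.] [  5  13 120]
```

```bash
cat > m.py <<'E'
from h import *
I={n:cv2.cvtColor(cv2.imread(f"pics/{n}0.png"),cv2.COLOR_BGR2RGB) for n in("side","top")}
def seg(n,lo,hi,seed,box=None):
    m=mask(I[n],lo,hi); b,l=blobs(m,1); k=l[int(seed[1]),int(seed[0])]; m=np.uint8(l==k)*255
    return cv2.morphologyEx(m,cv2.MORPH_CLOSE,np.ones((3,3),np.uint8))
def rect(n,m,z):
    # sub-pixel: upsample the mask smoothly, contour at half level
    g=cv2.GaussianBlur(cv2.resize(m,None,fx=4,fy=4,interpolation=cv2.INTER_LINEAR),(9,9),0)
    c=max(cv2.findContours(np.uint8(g>127),cv2.RETR_EXTERNAL,cv2.CHAIN_APPROX_NONE)[0],key=cv2.contourArea)[:,0]
    w=np.array([onz(n,(p+.5)/4-.5,z)[:2] for p in c])*1000
    (x,y),(a,b),t=cv2.minAreaRect(w.astype(np.float32))
    return np.round([x,y,a,b,t],1)
if __name__=="__main__":
    T=[("tile","side",(0,0,215),(30,40,255),(324,216),.054),("tile","top",(10,17,165),(25,60,255),(316,197),.054),
       ("jaw","side",(0,0,100),(180,14,255),(290,231),.050),("jaw","top",(0,0,105),(180,16,255),(328,229),.050),
       ("stand","side",(0,100,20),(20,255,125),(298,334),.05),("stand","top",(0,100,20),(20,255,105),(416,261),.05),
       ("tray","top",(45,80,30),(80,255,255),(208,251),.022),("tray","side",(45,80,30),(80,255,255),(229,178),.022),
       ("plate","top",(0,0,90),(180,40,255),(197,247),.036)]
    for nm,n,lo,hi,s,z in T:
        m=seg(n,lo,hi,s); print(nm,n,(m>0).sum(),rect(n,m,z))
    r=[seg("side",(0,180,60),(8,255,255),(312,316)),seg("top",(0,150,60),(8,255,255),(432,250))]
    c=[np.array(blobs(k)[0][0][2]) for k in r]; print("red",[b for k in r for b in blobs(k)[0]],tri(*c))
    o=[seg("side",(7,180,60),(14,255,255),(231,153)),seg("top",(7,150,60),(16,255,255),(185,245))]
    c=[np.array(blobs(k)[0][0][2]) for k in o]; print("orange",[b for k in o for b in blobs(k)[0]],tri(*c),rect("top",o[1],.072))
    k=[seg("side",(0,0,0),(180,255,50),(266,215)),seg("top",(0,20,0),(180,255,75),(311,245))]
    c=[np.array(blobs(q)[0][0][2]) for q in k]; print("handle",[b for q in k for b in blobs(q)[0]],tri(*c),rect("top",k[1],.1))
E
python3 m.py
```

```text
tile side 1410 [581.2 -43.3  80.4 161.   12.7]
tile top 1517 [582.2 -41.6  77.7 157.8  12.5]
jaw side 1625 [472.4 -62.   94.1 154.6  13.1]
jaw top 1577 [475.3 -61.6  89.  148.8  13.2]
stand side 2902 [ 406.5 -361.9   97.   146.     1.8]
stand top 959 [ 412.2 -335.7   84.8  118.4    3. ]
tray top 1026 [462.7 307.2 129.6 112.4   7.2]
tray side 650 [460.2 291.2 139.2 140.8   6.1]
plate top 389 [468.6 309.9  85.6  67.1   7.8]
red [(1, [305, 311, 15, 24, 305], [311.64, 322.4]), (1, [425, 245, 12, 11, 96], [430.99, 250.32])] (array([ 0.41318468, -0.33181007,  0.0802272 ]), np.float64(0.0025440526217778156))
orange [(1, [220, 144, 22, 19, 305], [230.54, 152.56]), (1, [179, 236, 13, 22, 231], [185.16, 246.5])] (array([0.46980279, 0.31183489, 0.05670209]), np.float64(0.0002917712897265488)) [468.7 306.1  61.1  29.9   8.6]
handle [(1, [258, 203, 19, 25, 359], [266.68, 214.91]), (1, [307, 237, 9, 15, 81], [311.37, 244.2])] (array([ 0.45132841, -0.02385422,  0.07492571]), np.float64(0.0003755530411744771)) [448.6 -24.3  40.3  15.2  12.5]
```

The measurements are consistent. Jig yaw is about 12.8°, the handle is at (450,-24) mm, the pin at about (413,-332), the tray at (462,307) and the tile at (582,-42). Next is a small planner that turns world waypoints into tool-frame shifts.

```bash
cat > plan.py <<'E'
import sys, numpy as np
from bench import ctrl
# args: x,y,z,yaw (mm, deg; tool pointing down). prints per-call tool shift (m) and turn about tool z (rad)
def show():
    s=ctrl.get_state(); print("t%.1f"%s["time_s"],"pos",np.round(s["position"]*1000,1),"rpy",np.round(s["tcp_rot"],2),"F",np.round(s["ft_force"],1),"w%.3f"%s["width"],"ff%.1f"%s["finger_force"],"q",np.round(s["joint_positions"],0)); return s
if __name__=="__main__":
    s=show(); p=s["position"]*1000; w=s["tcp_rot"][2]
    for a in sys.argv[1:]:
        q=np.array([float(v) for v in a.split(",")]); d=q[:3]-p; dw=(q[3]-w+180)%360-180
        n=int(max(np.ceil(np.linalg.norm(d)/240),np.ceil(abs(dw)/40),1))
        for i in range(n):
            c,sn=np.cos(np.radians(w)),np.sin(np.radians(w)); e=d/n/1000
            print(a,f"{i+1}/{n}",np.round([e[0]*c+e[1]*sn,e[0]*sn-e[1]*c,-e[2]],4),"rz",round(-np.radians(dw/n),3)); w+=dw/n
        p=q[:3]
E
python3 plan.py 449,-24,180,102.8 449,-24,61,102.8
```

```text
t0.1 pos [203.8 510.6 230.7] rpy [-1.7993e+02 -1.0000e-02  1.5824e+02] F [ 1.1 -0.9  0.3] w1.002 ff0.0 q [59. 15.  1. 76. -0. 81.]
449,-24,180,102.8 1/3 [-0.142  -0.1352  0.0169] rz 0.323
449,-24,180,102.8 2/3 [-0.1775 -0.0832  0.0169] rz 0.323
449,-24,180,102.8 3/3 [-0.1947 -0.0227  0.0169] rz 0.323
449,-24,61,102.8 1/1 [0.    0.    0.119] rz -0.0
```

servo_tool(plan=[[[-0.142,-0.135,0.017],[0,0,0.323],-1],[[-0.142,-0.135,0.017],[0,0,0.323],-1],[[-0.142,-0.135,0.017],[0,0,0.323],-1],[[-0.142,-0.135,0.017],[0,0,0.323],-1],[[-0.142,-0.135,0.017],[0,0,0.323],-1]], grip_force=20)

```text
time_s: 0.6
position: [0.287, 0.3288, 0.2138]
tcp_rot: [-179.9, 0.0, 139.4]
ft_force: [-0.9, 1.1, -1.2]
width: 0.999
finger_force: 0.0
```

servo_tool(plan=[[[-0.178,-0.083,0.017],[0,0,0.323],-1],[[-0.178,-0.083,0.017],[0,0,0.323],-1],[[-0.178,-0.083,0.017],[0,0,0.323],-1],[[-0.178,-0.083,0.017],[0,0,0.323],-1],[[-0.178,-0.083,0.017],[0,0,0.323],-1]])

```text
time_s: 1.1
position: [0.3698, 0.1505, 0.1967]
tcp_rot: [-180.0, 0.0, 120.8]
ft_force: [-0.1, 0.5, 0.5]
width: 1.0
finger_force: 0.0
```

servo_tool(plan=[[[-0.195,-0.023,0.017],[0,0,0.323],-1],[[-0.195,-0.023,0.017],[0,0,0.323],-1],[[-0.195,-0.023,0.017],[0,0,0.323],-1],[[-0.195,-0.023,0.017],[0,0,0.323],-1],[[-0.195,-0.023,0.017],[0,0,0.323],-1]])

```text
time_s: 1.6
position: [0.4514, -0.0276, 0.1794]
tcp_rot: [-180.0, 0.0, 102.5]
ft_force: [0.1, 0.8, -0.6]
width: 0.999
finger_force: 0.0
```

```bash
python3 plan.py 449,-24,61,102.8
```

```text
t1.6 pos [451.4 -27.6 179.4] rpy [-1.7997e+02  3.0000e-02  1.0248e+02] F [ 0.1  0.8 -0.6] w0.999 ff0.0 q [-14.   7. -17.  66.  -0.  63.]
449,-24,61,102.8 1/1 [ 0.0041 -0.0016  0.1184] rz -0.006
```

servo_tool(plan=[[[0.004,-0.002,0.05],[0,0,-0.006],-1],[[0.004,-0.002,0.09],[0,0,-0.006],-1],[[0.004,-0.002,0.118],[0,0,-0.006],-1],[[0.004,-0.002,0.118],[0,0,-0.006],1],[[0.004,-0.002,0.118],[0,0,-0.006],1]], grip_force=40)

```text
time_s: 2.1
position: [0.4467, -0.02, 0.0628]
tcp_rot: [-180.0, -0.0, 103.1]
ft_force: [0.7, -0.2, 0.3]
width: 0.69
finger_force: 0.0
```

servo_tool(plan=[[[0,0,0],[0,0,0],1],[[0,0,0],[0,0,0],1],[[0,0,0],[0,0,0],1]])

```text
time_s: 2.4
position: [0.448, -0.0206, 0.0642]
tcp_rot: [179.8, 0.1, 103.1]
ft_force: [1.9, 2.9, 7.7]
width: 0.465
finger_force: 40.6
```

```bash
python3 plan.py 488,-15,61,102.8
```

```text
t2.4 pos [448.  -20.6  64.2] rpy [1.7978e+02 5.0000e-02 1.0309e+02] F [1.9 2.9 7.7] w0.465 ff40.6 q [-13.  12. -29.  49.   0.  63.]
488,-15,61,102.8 1/1 [-0.0036  0.0403  0.0032] rz 0.005
```

servo_tool(plan=[[[0,0.012,0],[0,0,0],1],[[0,0.024,0],[0,0,0],1],[[0,0.034,0],[0,0,0],1],[[0,0.04,0],[0,0,0],1],[[0,0.042,0],[0,0,0],1]])

```text
time_s: 2.9
position: [0.4809, -0.0127, 0.0637]
tcp_rot: [-179.3, 0.2, 103.0]
ft_force: [-46.2, -14.9, 40.5]
width: 0.464
finger_force: 49.4
```

servo_tool(plan=[[[0,0,0],[0,0,0],1],[[0,0,0],[0,0,0],1]])

```text
time_s: 3.1
position: [0.4809, -0.0127, 0.0638]
tcp_rot: [-179.4, 0.1, 103.0]
ft_force: [-36.6, -12.0, 33.2]
width: 0.468
finger_force: 46.6
```

servo_tool(plan=[[[0,-0.004,0],[0,0,0],1],[[0,-0.004,0],[0,0,0],-1],[[0,-0.004,0],[0,0,0],-1],[[0,-0.004,-0.04],[0,0,0],-1],[[0,-0.004,-0.09],[0,0,0],-1]])

```text
time_s: 3.6
position: [0.4827, -0.0119, 0.1522]
tcp_rot: [-179.8, -0.1, 103.1]
ft_force: [1.9, -0.8, 0.1]
width: 1.0
finger_force: 0.0
```

servo_tool(plan=[[[-0.02,-0.05,-0.05],[0,0,0],-1],[[-0.02,-0.1,-0.08],[0,0,0],-1]])

```text
time_s: 3.8
position: [0.4154, -0.047, 0.217]
tcp_rot: [179.9, 0.1, 103.1]
ft_force: [0.9, -1.0, 0.7]
width: 1.001
finger_force: 0.0
```

```bash
python3 - <<'E'
from h import *
from plan import show
show()
for n in("side","top"):
    im=vision.read_camera(n); cv2.imwrite(f"pics/{n}1.png",im[:,:,::-1])
s=cv2.imread("pics/side1.png")[175:295,220:380]; t=cv2.imread("pics/top1.png")[155:285,250:390]
cv2.imwrite("pics/c3.png",np.hstack([cv2.resize(s,(400,300),interpolation=cv2.INTER_CUBIC),cv2.resize(t,(323,300),interpolation=cv2.INTER_CUBIC)]))
E
```

```text
t3.8 pos [415.4 -47.  217. ] rpy [1.7986e+02 9.0000e-02 1.0314e+02] F [ 0.9 -1.   0.7] w1.001 ff0.0 q [-18.   2. -16.  71.  -0.  59.]
```

View pics/c3.png

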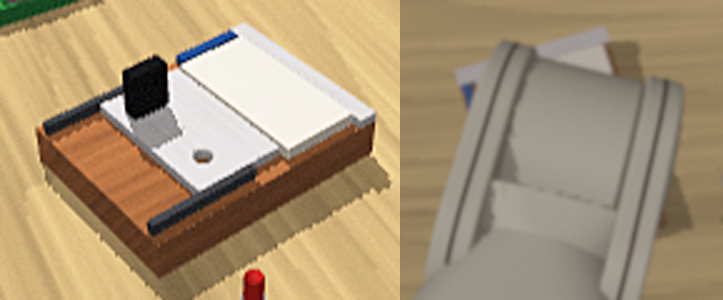

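The side view shows the jaw (handle at crop (147,88)) up against the tile and the tile against the fence. I'll measure the travel numerically.

```bash
python3 - <<'E'
import m; from h import *
def go(tag,hs):
    m.I={"side":cv2.cvtColor(cv2.imread(f"pics/side{tag}.png"),cv2.COLOR_BGR2RGB)}
    b=m.seg("side",(0,0,0),(180,255,50),hs); c=blobs(b)[0]; print("handle",c, onz("side",c[0][2],.075)*1000)
    bs,l=blobs(mask(m.I["side"],(0,0,215),(30,255,255)),300); 
    for i,s,cc in bs:
        if 250<cc[0]<380 and 180<cc[1]<290: print(s,cc,m.rect("side",np.uint8(l==i)*255,.054))
    # jaw hole: dark pixels within the plate
    g=cv2.cvtColor(m.I["side"],cv2.COLOR_RGB2HSV)[:,:,1]
    bs,l=blobs(np.uint8(g>50)*255,8)
    for i,s,cc in bs:
        if s[4]<120 and 270<cc[0]<330 and 210<cc[1]<260: print("hole",s,cc,onz("side",cc,.05)*1000)
go(0,(266,215)); go(1,(278,210))
E
```

```text
handle [(1, [258, 203, 19, 25, 359], [266.68, 214.91])] [451.10824692 -23.92777291  75.        ]
[290, 191, 68, 45, 1411] [323.42, 212.77] [581.2 -43.2  80.4 161.1  12.7]
[270, 209, 48, 48, 958] [291.59, 234.49] [473.6 -65.8  90.1 148.9  12.9]
hole [287, 244, 6, 2, 11] [289.73, 244.55] [ 468.40746015 -110.66530446   50.        ]
handle [(1, [268, 198, 19, 25, 352], [277.71, 209.72])] [480.51385789 -17.2206839   75.        ]
hole [298, 238, 6, 2, 11] [300.73, 238.45] [ 497.75471624 -103.31674865   50.        ]
```

```bash
python3 - <<'E'
from h import *
J=lambda o,y,p:np.array([o[0]+p[0]*np.cos(y)-p[1]*np.sin(y),o[1]+p[0]*np.sin(y)+p[1]*np.cos(y),p[2]])
for nm,n,uv,z in[("left top","side",(220+41/2.7,175+140/2.7),40),("near bottom","side",(220+172/2.7,175+298/2.7),0),("fence end near top right","side",(220+403/2.7,175+125/2.7),50),("top: near-left (-125,95)","top",(160+352/2.5,155+293/2.5),40),("top: (-125,-95)","top",(160+511/2.5,155+243/2.5),40),("top fence (125?,95)","top",(160+286/2.5,155+76/2.5),50),("fence (125,-95)","top",(160+448/2.5,155+32/2.5),50)]:
    print(nm,np.round(onz(n,uv,z/1000)*1000,1))
o=np.array([.535,-.048]);y=np.radians(12.9)
for p in[(-125,95,40),(-125,-95,0),(125,-95,50),(-125,-95,40),(125,95,50)]: print(p,np.round(J(o,y,np.array(p)/1000)*1000,1),px("side",J(o,y,np.array(p)/1000)).round(1))
s=cv2.imread("pics/side1.png")[180:290,225:385]
cv2.imwrite("pics/c4.png",cv2.resize(s,(800,550),interpolation=cv2.INTER_NEAREST))
E
```

```text
left top [384.5   8.9  40. ]
near bottom [ 427.7 -168.6    0. ]
fence end near top right [ 663.4 -119.    50. ]
top: near-left (-125,95) [383.1   9.3  40. ]
top: (-125,-95) [ 424.8 -164.7   40. ]
top fence (125?,95) [625.  69.  50.]
fence (125,-95) [ 664.3 -114.8   50. ]
(-125, 95, 40) [391.9  16.7  40. ] [237.2 224. ]
(-125, -95, 0) [ 434.4 -168.5    0. ] [286.7 284.3]
(125, -95, 50) [ 678.1 -112.7   50. ] [373.1 218. ]
(-125, -95, 40) [ 434.4 -168.5   40. ] [286.  270.7]
(125, 95, 50) [635.6  72.5  50. ] [320.3 182.2]
```

View pics/c4.png

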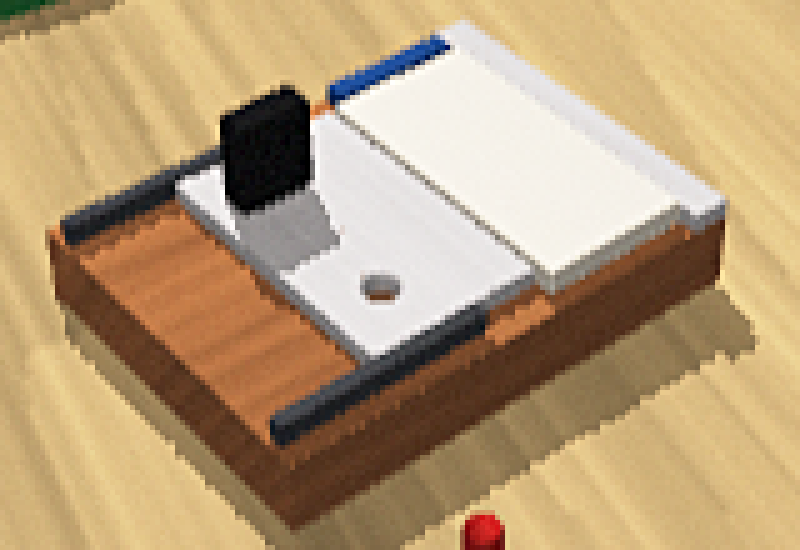

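The corners put the jig origin near (527,-51). So the jaw started part-open by about 8 mm, and the stall at 34 mm was the jaw reaching its stop; the tile sits tight on the fence. I'll regrip the handle across its 18 mm. That measures y exactly and lets me push once more.

```bash
python3 plan.py 480,-17,150,192.9 480,-17,61,192.9
```

```text
t3.9 pos [413.2 -47.2 218.9] rpy [179.71   0.2  103.  ] F [-0.5 -0.5 -0.4] w1.001 ff0.0 q [-18.   2. -17.  71.  -0.  59.]
480,-17,150,192.9 1/3 [0.0048 0.024  0.023 ] rz -0.523
480,-17,150,192.9 2/3 [-0.0078  0.0231  0.023 ] rz -0.523
480,-17,150,192.9 3/3 [-0.0183  0.0161  0.023 ] rz -0.523
480,-17,61,192.9 1/1 [-0.     0.     0.089] rz -0.0
```

servo_tool(plan=[[[0.005,0.024,0.023],[0,0,-0.523],-1],[[0.005,0.024,0.023],[0,0,-0.523],-1],[[0.005,0.024,0.023],[0,0,-0.523],-1],[[0.005,0.024,0.023],[0,0,-0.523],-1]])

```text
time_s: 4.3
position: [0.4374, -0.0357, 0.1915]
tcp_rot: [180.0, -0.0, 133.4]
ft_force: [0.3, -0.2, 0.5]
width: 1.002
finger_force: 0.0
```

servo_tool(plan=[[[-0.008,0.023,0.023],[0,0,-0.523],-1],[[-0.008,0.023,0.023],[0,0,-0.523],-1],[[-0.008,0.023,0.023],[0,0,-0.523],-1],[[-0.008,0.023,0.023],[0,0,-0.523],-1]])

```text
time_s: 4.7
position: [0.4597, -0.0258, 0.1684]
tcp_rot: [180.0, -0.0, 163.3]
ft_force: [-0.0, -0.3, 1.0]
width: 1.003
finger_force: 0.0
```

servo_tool(plan=[[[-0.018,0.016,0.023],[0,0,-0.523],-1],[[-0.018,0.016,0.023],[0,0,-0.523],-1],[[-0.018,0.016,0.023],[0,0,-0.523],-1],[[-0.018,0.016,0.023],[0,0,-0.523],-1],[[-0.018,0.016,0.023],[0,0,-0.523],-1]])

```text
time_s: 5.2
position: [0.4815, -0.0158, 0.1455]
tcp_rot: [180.0, 0.0, -167.0]
ft_force: [1.0, 0.2, 0.7]
width: 0.996
finger_force: 0.0
```

```bash
python3 plan.py 480,-17,61,192.9
```

```text
t5.2 pos [481.5 -15.8 145.5] rpy [ 179.99    0.   -166.97] F [1.  0.2 0.7] w0.996 ff0.0 q [-12.  11. -17.  62.   0. -25.]
480,-17,61,192.9 1/1 [ 0.0017 -0.0008  0.0845] rz 0.002
```

servo_tool(plan=[[[0.002,0,0.045],[0,0,0],-1],[[0.002,0,0.082],[0,0,0],-1],[[0.002,0,0.082],[0,0,0],-1],[[0.002,0,0.082],[0,0,0],1],[[0.002,0,0.082],[0,0,0],1]], grip_force=40)

```text
time_s: 5.7
position: [0.4803, -0.0168, 0.0655]
tcp_rot: [-179.9, 0.1, -167.1]
ft_force: [-0.1, -0.1, 0.5]
width: 0.689
finger_force: 0.0
```

servo_tool(plan=[[[0,0,0],[0,0,0],1],[[0,0,0],[0,0,0],1],[[0,0,0],[0,0,0],1],[[0,0,0],[0,0,0],1],[[0,0,0],[0,0,0],1]])

```text
time_s: 6.2
position: [0.4795, -0.0165, 0.0648]
tcp_rot: [-180.0, 0.1, -167.0]
ft_force: [-0.7, 1.4, 6.7]
width: 0.204
finger_force: 39.0
```

servo_tool(plan=[[[-0.002,0,0],[0,0,0],1],[[-0.004,0,0],[0,0,0],1],[[-0.004,0,0],[0,0,0],1],[[-0.004,0,0],[0,0,0],1]])

```text
time_s: 6.6
position: [0.4795, -0.0164, 0.0647]
tcp_rot: [-179.9, -0.3, -167.1]
ft_force: [-20.3, -7.5, 21.0]
width: 0.202
finger_force: 41.3
```

servo_tool(plan=[[[-0.002,0,0],[0,0,0],-0.5],[[-0.002,0,0],[0,0,0],-0.5],[[-0.002,0,-0.05],[0,0,0],-1],[[-0.002,0,-0.1],[0,0,0],-1],[[-0.002,0,-0.1],[0,0,0],-1]], grip_force=20)

```text
time_s: 7.1
position: [0.4878, -0.0156, 0.1698]
tcp_rot: [-179.8, 0.5, -167.0]
ft_force: [0.2, 0.1, -0.5]
width: 0.996
finger_force: 0.0
```

```bash
python3 plan.py 413,-332,150,193 413,-332,63,193
```

```text
t7.1 pos [487.8 -15.6 169.8] rpy [-179.77    0.52 -167.03] F [ 0.2  0.1 -0.5] w0.996 ff0.0 q [-12.  10. -14.  65.   0. -25.]
413,-332,150,193 1/2 [ 0.072  -0.1457  0.0099] rz -0.0
413,-332,150,193 2/2 [ 0.072  -0.1457  0.0099] rz -0.0
413,-332,63,193 1/1 [-0.     0.     0.087] rz -0.0
```

servo_tool(plan=[[[0.072,-0.146,0.01],[0,0,0],-1],[[0.072,-0.146,0.01],[0,0,0],-1],[[0.072,-0.146,0.01],[0,0,0],-1],[[0.072,-0.146,0.01],[0,0,0],-1]])

```text
time_s: 7.5
position: [0.4467, -0.1772, 0.1534]
tcp_rot: [-180.0, -0.0, -167.2]
ft_force: [0.3, 0.6, 0.1]
width: 1.001
finger_force: 0.0
```

servo_tool(plan=[[[0.072,-0.146,0.01],[0,0,0],-1],[[0.072,-0.146,0.01],[0,0,0],-1],[[0.072,-0.146,0.01],[0,0,0],-1],[[0.072,-0.146,0.01],[0,0,0],-1],[[0.072,-0.146,0.01],[0,0,0],-1]])

```text
time_s: 8.0
position: [0.4096, -0.3336, 0.1431]
tcp_rot: [180.0, -0.0, -167.2]
ft_force: [0.6, 0.6, 0.2]
width: 1.001
finger_force: 0.0
```

```bash
python3 plan.py 413,-332,63,193
```

```text
t8.0 pos [ 409.6 -333.6  143.1] rpy [ 1.7996e+02 -1.0000e-02 -1.6721e+02] F [0.6 0.6 0.2] w1.001 ff0.0 q [-48.  15. -12.  63.   0. -61.]
413,-332,63,193 1/1 [-0.0037  0.0008  0.0801] rz -0.004
```

servo_tool(plan=[[[-0.004,0.001,0.045],[0,0,-0.004],-1],[[-0.004,0.001,0.08],[0,0,-0.004],-1],[[-0.004,0.001,0.08],[0,0,-0.004],-1],[[-0.004,0.001,0.08],[0,0,-0.004],1],[[-0.004,0.001,0.08],[0,0,-0.004],1]])

```text
time_s: 8.5
position: [0.4147, -0.3303, 0.0657]
tcp_rot: [-179.9, 0.1, -166.8]
ft_force: [-0.2, 0.2, -0.7]
width: 0.693
finger_force: 0.0
```

servo_tool(plan=[[[0,0,0],[0,0,0],1],[[0,0,0],[0,0,0],1],[[0,0,0],[0,0,0],1],[[0,0,0],[0,0,0],1],[[0,0,0],[0,0,0],1]])

```text
time_s: 9.0
position: [0.4141, -0.3305, 0.065]
tcp_rot: [-179.9, 0.1, -166.8]
ft_force: [0.3, 1.8, 7.3]
width: 0.272
finger_force: 20.7
```

servo_tool(plan=[[[0,0,0],[0,0,0],-1],[[0,0,0],[0,0,0],-1],[[0,0,0],[0,0,0.14],-1],[[0,0,0],[0,0,0.28],-1],[[0,0,0],[0,0,0.42],-1]])

```text
time_s: 9.5
position: [0.4136, -0.3302, 0.0638]
tcp_rot: [180.0, -0.0, 168.8]
ft_force: [0.7, -0.2, -0.5]
width: 1.002
finger_force: 0.0
```

servo_tool(plan=[[[0,0,0],[0,0,0.14],-1],[[0,0,0],[0,0,0.28],-1],[[0,0,0],[0,0,0.42],-1],[[0,0,0],[0,0,0.56],-1],[[0,0,0],[0,0,0.7],-1]])

```text
time_s: 10.0
position: [0.4136, -0.3302, 0.0638]
tcp_rot: [-180.0, -0.0, 128.7]
ft_force: [-0.3, -0.6, -0.2]
width: 1.001
finger_force: 0.0
```

servo_tool(plan=[[[0,0,0],[0,0,0.14],-1],[[0,0,0],[0,0,0.28],-1],[[0,0,0],[0,0,0.42],-1],[[0,0,0],[0,0,0.454],1],[[0,0,0],[0,0,0.454],1]], grip_force=40)

```text
time_s: 10.5
position: [0.4136, -0.3302, 0.0637]
tcp_rot: [-180.0, -0.0, 103.0]
ft_force: [-0.4, -0.5, 0.6]
width: 0.687
finger_force: 0.0
```

servo_tool(plan=[[[0,0,0],[0,0,0],1],[[0,0,0],[0,0,0],1],[[0,0,0],[0,0,0],1],[[0,0,0],[0,0,0],1],[[0,0,0],[0,0,0],1]])

```text
time_s: 11.0
position: [0.4137, -0.3302, 0.0639]
tcp_rot: [180.0, 0.0, 103.0]
ft_force: [-0.3, 0.3, 2.7]
width: 0.273
finger_force: 39.2
```

```bash
python3 plan.py 414,-331,150,103
```

```text
t11.0 pos [ 413.7 -330.2   63.9] rpy [1.7999e+02 2.0000e-02 1.0302e+02] F [-0.3  0.3  2.7] w0.273 ff39.2 q [-48.  19. -19.  52.   0.  29.]
414,-331,150,103 1/1 [-0.0008  0.0001 -0.0861] rz 0.0
```

servo_tool(plan=[[[0,0,-0.03],[0,0,0],1],[[0,0,-0.065],[0,0,0],1],[[0,0,-0.1],[0,0,0],1],[[0,0,-0.1],[0,0,0],1]])

```text
time_s: 11.4
position: [0.415, -0.3316, 0.168]
tcp_rot: [179.8, 0.3, 103.0]
ft_force: [0.5, -0.3, -0.9]
width: 0.272
finger_force: 39.4
```

```bash
python3 plan.py 500.6,-97.9,164,103 500.6,-97.9,119,103
```

```text
t11.4 pos [ 415.  -331.6  168. ] rpy [179.81   0.34 103.02] F [ 0.5 -0.3 -0.9] w0.272 ff39.4 q [-48.  14.  -9.  66.  -0.  29.]
500.6,-97.9,164,103 1/2 [0.1042 0.068  0.002 ] rz 0.0
500.6,-97.9,164,103 2/2 [0.1042 0.068  0.002 ] rz 0.0
500.6,-97.9,119,103 1/1 [0.    0.    0.045] rz -0.0
```

servo_tool(plan=[[[0.035,0.023,0.001],[0,0,0],1],[[0.07,0.045,0.001],[0,0,0],1],[[0.104,0.068,0.002],[0,0,0],1]])

```text
time_s: 11.7
position: [0.4563, -0.2123, 0.161]
tcp_rot: [-180.0, -0.0, 102.9]
ft_force: [2.0, -1.0, -0.9]
width: 0.27
finger_force: 39.5
```

servo_tool(plan=[[[0.035,0.023,0.001],[0,0,0],1],[[0.07,0.045,0.001],[0,0,0],1],[[0.1,0.065,0.002],[0,0,0],1],[[0.104,0.068,0.002],[0,0,0],1],[[0.104,0.068,0.002],[0,0,0],1]])

```text
time_s: 12.2
position: [0.4993, -0.0959, 0.1591]
tcp_rot: [-179.9, -0.0, 103.1]
ft_force: [0.7, -0.2, -1.0]
width: 0.268
finger_force: 39.5
```

```bash
python3 plan.py 500.6,-97.9,119,103; python3 - <<'E'
from h import *
im=vision.read_camera("side"); cv2.imwrite("pics/side2.png",im[:,:,::-1])
p=ctrl.get_state()["position"]; print(px("side",p-[0,0,.06]))
c=px("side",p-[0,0,.06]).astype(int)
cv2.imwrite("pics/c5.png",cv2.resize(im[c[1]-50:c[1]+60,c[0]-70:c[0]+70,::-1],None,fx=4.5,fy=4.5,interpolation=cv2.INTER_CUBIC)); print(c)
E
```

```text
t12.2 pos [499.3 -95.9 159.1] rpy [-1.7994e+02 -3.0000e-02  1.0315e+02] F [ 0.7 -0.2 -1. ] w0.268 ff39.5 q [-20.  13. -12.  65.  -0.  57.]
500.6,-97.9,119,103 1/1 [-0.0023  0.0008  0.0401] rz 0.003
[299.67991348 218.98808586]
[299 218]
```

View pics/c5.png

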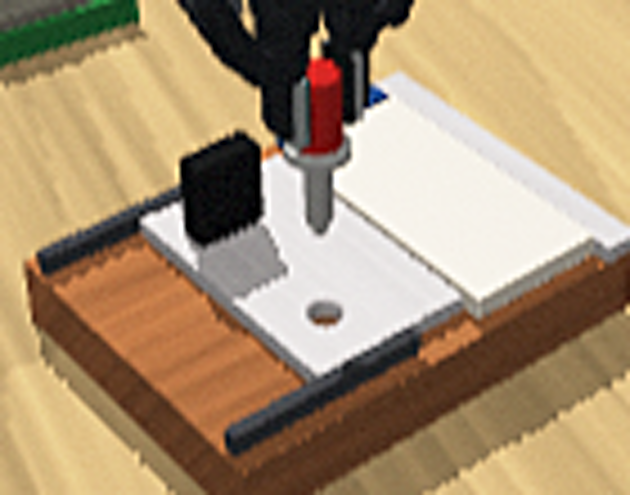

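The crop shows the pin held upright over the jaw, tip at crop (320,233), and the jaw hole at crop (325,313), i.e. side pixel (301,237.5). I'll check that against the haptic estimate.

```bash
python3 - <<'E'
from h import *
print(px("side",np.array([.5006,-.0979,.05])))
for uv in[(300.8,237.3),(300.4,236.5)]: print(onz("side",uv,.05)*1000)
im=cv2.imread("pics/side2.png"); g=cv2.cvtColor(im,cv2.COLOR_BGR2GRAY)[226:250,290:314]
m=np.zeros((400,640),np.uint8); m[226:250,290:314]=np.uint8(g<170)*255
for b in blobs(m,8)[0]: print(b,onz("side",b[2],.05)*1000)
E
```

```text
[300.86377361 236.58142495]
[499.4780077  -99.97817645  50.        ]
[499.8024074 -97.2106825  50.       ]
(1, [290, 226, 3, 4, 9], [290.78, 227.33]) [493.472075   -59.56447607  50.        ]
(2, [297, 235, 8, 6, 35], [300.51, 237.2]) [499.04808396 -99.40244027  50.        ]
(3, [290, 244, 7, 6, 26], [292.12, 247.27]) [ 469.53780848 -120.66738662   50.        ]
(4, [304, 244, 10, 6, 35], [309.71, 247.43]) [ 502.81556343 -137.5276374    50.        ]
```

servo_tool(plan=[[[-0.002,0.0006,0.01],[0,0,0.003],1],[[-0.002,0.0006,0.025],[0,0,0.003],1],[[-0.002,0.0006,0.035],[0,0,0.003],1],[[-0.002,0.0006,0.035],[0,0,0.003],1],[[-0.002,0.0006,0.035],[0,0,0.003],1]])

```text
time_s: 12.75
position: [0.5002, -0.0993, 0.1246]
tcp_rot: [-180.0, -0.0, 102.8]
ft_force: [-0.1, 0.1, -1.4]
width: 0.266
finger_force: 39.5
```

```bash
python3 plan.py 500.3,-97.7,102,103
```

```text
t12.8 pos [500.2 -99.3 124.6] rpy [-1.7997e+02 -2.0000e-02  1.0278e+02] F [-0.1  0.1 -1.4] w0.266 ff39.5 q [-21.  14. -16.  60.  -0.  57.]
500.3,-97.7,102,103 1/1 [0.0016 0.0004 0.0226] rz -0.004
```

servo_tool(plan=[[[0.0016,0.0004,0.005],[0,0,-0.004],1],[[0.0016,0.0004,0.01],[0,0,-0.004],1],[[0.0016,0.0004,0.015],[0,0,-0.004],1],[[0.0016,0.0004,0.02],[0,0,-0.004],1],[[0.0016,0.0004,0.024],[0,0,-0.004],1]])

```text
time_s: 13.25
position: [0.5003, -0.097, 0.1003]
tcp_rot: [-180.0, -0.0, 103.1]
ft_force: [-0.2, -0.9, -1.4]
width: 0.268
finger_force: 39.5
```

servo_tool(plan=[[[0,0,0],[0,0,0],1]])

```text
time_s: 13.35
position: [0.5001, -0.0969, 0.1001]
tcp_rot: [-180.0, -0.0, 103.1]
ft_force: [0.5, 0.2, -0.9]
width: 0.267
finger_force: 39.5
```

servo_tool(plan=[[[0,0,0.004],[0,0,0],1],[[0,0,0.008],[0,0,0],1],[[0,0,0.012],[0,0,0],1],[[0,0,0.016],[0,0,0],1]])

```text
time_s: 13.75
position: [0.5004, -0.0971, 0.0844]
tcp_rot: [-180.0, -0.0, 103.1]
ft_force: [-0.4, -0.8, -1.2]
width: 0.269
finger_force: 39.5
```

servo_tool(plan=[[[0,0,0.005],[0,0,0],1],[[0,0,0.01],[0,0,0],1],[[0,0,0.015],[0,0,0],1],[[0,0,0.019],[0,0,0],1],[[0,0,0.02],[0,0,0],1]])

```text
time_s: 14.25
position: [0.5002, -0.097, 0.0642]
tcp_rot: [-180.0, -0.0, 103.1]
ft_force: [0.2, -0.6, -0.4]
width: 0.266
finger_force: 39.5
```

servo_tool(plan=[[[0,0,0],[0,0,0],-1],[[0,0,0],[0,0,0],-1],[[0,0,0],[0,0,0],-1],[[0,0,-0.05],[0,0,0],-1],[[0,0,-0.1],[0,0,0],-1]])

```text
time_s: 14.75
position: [0.4995, -0.0968, 0.1653]
tcp_rot: [-179.9, -0.1, 103.1]
ft_force: [1.0, -0.1, -0.2]
width: 1.004
finger_force: 0.0
```

```bash
python3 plan.py 468,309,150,188 468,309,43,188; python3 - <<'E'
from h import *
im=vision.read_camera("side"); cv2.imwrite("pics/side3.png",im[:,:,::-1])
for b in blobs(mask(im,(0,180,60),(8,255,255)))[0]: print(b[1:])
print(px("side",np.array([.5003,-.097,.076])))
E
```

```text
t14.8 pos [499.5 -96.8 165.3] rpy [-1.7986e+02 -9.0000e-02  1.0306e+02] F [ 1.  -0.1 -0.2] w1.004 ff0.0 q [-20.  13. -12.  66.  -0.  57.]
468,309,150,188 1/3 [0.1341 0.0203 0.0051] rz -0.494
468,309,150,188 2/3 [0.1084 0.0815 0.0051] rz -0.494
468,309,150,188 3/3 [0.0568 0.1232 0.0051] rz -0.494
468,309,43,188 1/1 [-0.     0.     0.107] rz -0.0
([295, 219, 11, 19, 169], [300.31, 227.66])
([317, 283, 9, 14, 78], [321.29, 289.74])
([359, 332, 22, 36, 544], [369.55, 349.53])
[300.38916641 227.27373003]
```

The pin head is at side (300.3,227.7), against an expected (300.4,227.3) for a seated pin, so it is fully down. Now the smoothing block.

servo_tool(plan=[[[0.134,0.02,0.005],[0,0,-0.494],-1],[[0.134,0.02,0.005],[0,0,-0.494],-1],[[0.134,0.02,0.005],[0,0,-0.494],-1],[[0.134,0.02,0.005],[0,0,-0.494],-1]])

```text
time_s: 15.2
position: [0.4888, 0.0415, 0.1601]
tcp_rot: [179.9, -0.0, 131.9]
ft_force: [-0.2, 0.1, 0.5]
width: 1.001
finger_force: 0.0
```

servo_tool(plan=[[[0.108,0.082,0.005],[0,0,-0.494],-1],[[0.108,0.082,0.005],[0,0,-0.494],-1],[[0.108,0.082,0.005],[0,0,-0.494],-1],[[0.108,0.082,0.005],[0,0,-0.494],-1]])

```text
time_s: 15.6
position: [0.4792, 0.1768, 0.1548]
tcp_rot: [179.9, -0.0, 160.2]
ft_force: [-0.1, -0.8, 1.0]
width: 0.997
finger_force: 0.0
```

servo_tool(plan=[[[0.057,0.123,0.005],[0,0,-0.494],-1],[[0.057,0.123,0.005],[0,0,-0.494],-1],[[0.057,0.123,0.005],[0,0,-0.494],-1],[[0.057,0.123,0.005],[0,0,-0.494],-1],[[0.057,0.123,0.005],[0,0,-0.494],-1]])

```text
time_s: 16.1
position: [0.4687, 0.3094, 0.1497]
tcp_rot: [-180.0, -0.0, -171.9]
ft_force: [-0.1, -0.4, -0.0]
width: 1.001
finger_force: 0.0
```

```bash
python3 plan.py 468,309,43,188
```

```text
t16.1 pos [468.7 309.4 149.7] rpy [-179.99   -0.   -171.87] F [-0.1 -0.4 -0. ] w1.001 ff0.0 q [25. 18. -6. 66. -0. 17.]
468,309,43,188 1/1 [ 0.0008 -0.0003  0.1067] rz 0.002
```

servo_tool(plan=[[[0,0,0.045],[0,0,0],-1],[[0,0,0.085],[0,0,0],-1],[[0,0,0.107],[0,0,0],-1],[[0,0,0.107],[0,0,0],-1],[[0,0,0.107],[0,0,0],1]], grip_force=40)

```text
time_s: 16.6
position: [0.4696, 0.3079, 0.0435]
tcp_rot: [180.0, 0.0, -172.1]
ft_force: [0.5, -0.2, 1.1]
width: 0.856
finger_force: 0.0
```

servo_tool(plan=[[[0,0,0],[0,0,0],1],[[0,0,0],[0,0,0],1],[[0,0,0],[0,0,0],1],[[0,0,0],[0,0,0],1],[[0,0,0],[0,0,0],1]])

```text
time_s: 17.1
position: [0.4695, 0.3086, 0.0433]
tcp_rot: [180.0, 0.1, -172.0]
ft_force: [1.0, 1.2, 0.6]
width: 0.272
finger_force: 45.5
```

servo_tool(plan=[[[0,0,0],[0,0,0],1]])

```text
time_s: 17.2
position: [0.4695, 0.3086, 0.0431]
tcp_rot: [180.0, 0.1, -172.0]
ft_force: [1.9, 1.7, 0.9]
width: 0.274
finger_force: 45.5
```

servo_tool(plan=[[[0,0,-0.03],[0,0,0],1],[[0,0,-0.07],[0,0,0],1],[[0,0,-0.11],[0,0,0],1],[[0,0,-0.137],[0,0,0],1],[[0,0,-0.137],[0,0,0],1]])

```text
time_s: 17.7
position: [0.4702, 0.3089, 0.1833]
tcp_rot: [179.9, 0.3, -172.0]
ft_force: [0.8, 0.6, -2.4]
width: 0.274
finger_force: 45.3
```

```bash
python3 plan.py 602,-89,180,193 602,-89,98,193
```

```text
t17.7 pos [470.2 308.9 183.3] rpy [ 179.91    0.3  -172.02] F [ 0.8  0.6 -2.4] w0.274 ff45.3 q [25. 17. -3. 70. -0. 17.]
602,-89,180,193 1/2 [-0.0376 -0.2062  0.0017] rz -0.044
602,-89,180,193 2/2 [-0.0286 -0.2076  0.0017] rz -0.044
602,-89,98,193 1/1 [-0.     0.     0.082] rz -0.0
```

servo_tool(plan=[[[-0.008,-0.042,0],[0,0,-0.009],1],[[-0.015,-0.084,0.001],[0,0,-0.018],1],[[-0.023,-0.125,0.001],[0,0,-0.027],1],[[-0.03,-0.166,0.001],[0,0,-0.036],1],[[-0.038,-0.206,0.002],[0,0,-0.044],1]])

```text
time_s: 18.2
position: [0.5347, 0.108, 0.1763]
tcp_rot: [180.0, -0.1, -169.5]
ft_force: [0.7, 0.5, -2.2]
width: 0.27
finger_force: 45.1
```

servo_tool(plan=[[[-0.007,-0.05,0],[0,0,-0.01],1],[[-0.014,-0.1,0.001],[0,0,-0.02],1],[[-0.021,-0.15,0.001],[0,0,-0.03],1],[[-0.027,-0.19,0.001],[0,0,-0.04],1],[[-0.029,-0.208,0.002],[0,0,-0.044],1]])

```text
time_s: 18.7
position: [0.6019, -0.0931, 0.1736]
tcp_rot: [180.0, -0.1, -167.1]
ft_force: [-0.3, 0.7, -2.5]
width: 0.275
finger_force: 45.1
```

servo_tool(plan=[[[0,0,0],[0,0,0],1],[[0,0,0],[0,0,0],1]])

```text
time_s: 18.9
position: [0.6009, -0.0891, 0.1745]
tcp_rot: [179.9, -0.1, -167.0]
ft_force: [-0.2, 0.1, -2.7]
width: 0.278
finger_force: 45.1
```

```bash
python3 plan.py 602,-89,100,193
```

```text
t18.9 pos [600.9 -89.1 174.5] rpy [ 1.7991e+02 -1.2000e-01 -1.6702e+02] F [-0.2  0.1 -2.7] w0.278 ff45.1 q [-16.  22.   3.  71.   0. -29.]
602,-89,100,193 1/1 [-0.0011 -0.0001  0.0745] rz -0.0
```

servo_tool(plan=[[[-0.001,0,0.03],[0,0,0],1],[[-0.001,0,0.055],[0,0,0],1],[[-0.001,0,0.073],[0,0,0],1],[[-0.001,0,0.073],[0,0,0],1],[[-0.001,0,0.073],[0,0,0],1]])

```text
time_s: 19.4
position: [0.6025, -0.0881, 0.1032]
tcp_rot: [180.0, -0.0, -166.9]
ft_force: [0.9, 0.1, -0.6]
width: 0.274
finger_force: 45.0
```

```bash
python3 plan.py 602,-89,88,193; python3 - <<'E'
from h import *
im=vision.read_camera("side"); cv2.imwrite("pics/c6.png",cv2.resize(im[140:290,220:420,::-1],None,fx=4,fy=4,interpolation=cv2.INTER_CUBIC))
E
```

```text
t19.4 pos [602.5 -88.1 103.2] rpy [ 1.7998e+02 -2.0000e-02 -1.6689e+02] F [ 0.9  0.1 -0.6] w0.274 ff45.0 q [-16.  24.  -4.  62.   0. -29.]
602,-89,88,193 1/1 [ 0.0007 -0.0008  0.0152] rz 0.002
```

View pics/c6.png

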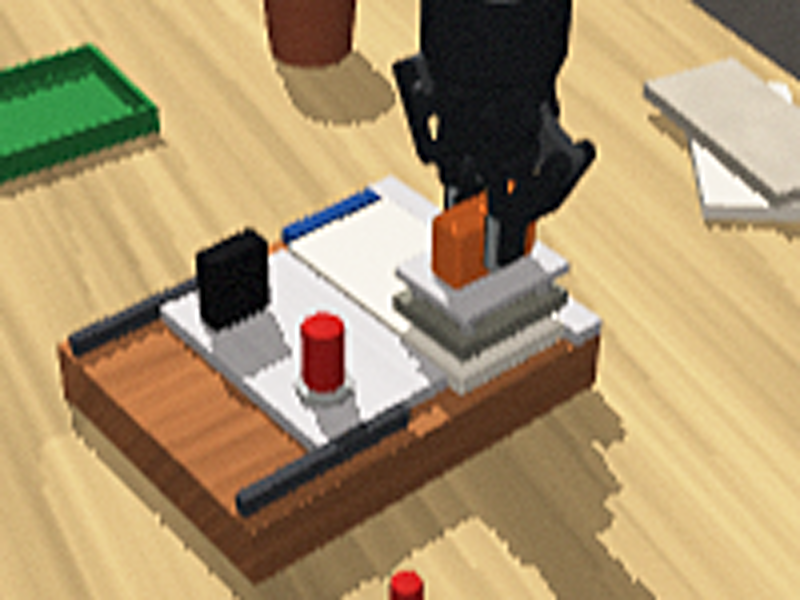

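The pad (crop (480,330)) hangs flat just above the open end of the tile, centred across it, and the pin is seated. I'll lower it gently.

servo_tool(plan=[[[0,0,0.004],[0,0,0.002],1],[[0,0,0.008],[0,0,0.002],1],[[0,0,0.011],[0,0,0.002],1],[[0,0,0.013],[0,0,0.002],1],[[0,0,0.014],[0,0,0.002],1]])

```text
time_s: 19.95
position: [0.6029, -0.0894, 0.089]
tcp_rot: [-180.0, 0.0, -167.1]
ft_force: [-0.4, 1.5, 3.0]
width: 0.276
finger_force: 45.7
```

servo_tool(plan=[[[0,0,0.001],[0,0,0],1],[[0,0,0.001],[0,0,0],1]])

```text
time_s: 20.15
position: [0.6028, -0.0894, 0.088]
tcp_rot: [-180.0, 0.0, -167.1]
ft_force: [-0.9, 2.2, 2.9]
width: 0.269
finger_force: 45.8
```

```bash
python3 plan.py 579.7,8.4,88,193
```

```text
t20.1 pos [602.8 -89.4  88. ] rpy [-1.800e+02  3.000e-02 -1.671e+02] F [-0.9  2.2  2.9] w0.269 ff45.8 q [-16.  25.  -5.  60.   0. -29.]
579.7,8.4,88,193 1/1 [0.0007 0.1005 0.    ] rz -0.002
```

servo_tool(plan=[[[0,0.005,0],[0,0,0],1],[[0,0.01,0],[0,0,0],1],[[0,0.015,0],[0,0,0],1],[[0,0.02,0],[0,0,0],1],[[0,0.025,0],[0,0,0],1]])

```text
time_s: 20.65
position: [0.597, -0.0646, 0.0879]
tcp_rot: [-180.0, 0.0, -167.1]
ft_force: [-0.2, -3.3, 2.8]
width: 0.275
finger_force: 45.8
```

servo_tool(plan=[[[0,0.005,0],[0,0,0],1],[[0,0.01,0],[0,0,0],1],[[0,0.015,0],[0,0,0],1],[[0,0.02,0],[0,0,0],1],[[0,0.025,0],[0,0,0],1]])

```text
time_s: 21.15
position: [0.5914, -0.0402, 0.0878]
tcp_rot: [-180.0, 0.0, -167.1]
ft_force: [0.5, -3.2, 2.7]
width: 0.272
finger_force: 45.8
```

servo_tool(plan=[[[0,0.005,0],[0,0,0],1],[[0,0.01,0],[0,0,0],1],[[0,0.015,0],[0,0,0],1],[[0,0.02,0],[0,0,0],1],[[0,0.025,0],[0,0,0],1]])

```text
time_s: 21.65
position: [0.5858, -0.0159, 0.0878]
tcp_rot: [-180.0, -0.0, -167.1]
ft_force: [-0.0, -2.0, 3.4]
width: 0.274
finger_force: 45.8
```

servo_tool(plan=[[[0,0.005,0],[0,0,0],1],[[0,0.01,0],[0,0,0],1],[[0,0.015,0],[0,0,0],1],[[0,0.02,0],[0,0,0],1],[[0,0.025,0],[0,0,0],1]])

```text
time_s: 22.15
position: [0.5802, 0.0085, 0.0878]
tcp_rot: [-180.0, -0.0, -167.1]
ft_force: [0.6, -2.8, 3.6]
width: 0.273
finger_force: 45.8
```

servo_tool(plan=[[[0,0.002,0],[0,0,0],1],[[0,0.002,0],[0,0,0],1]])

```text
time_s: 22.35
position: [0.5797, 0.0107, 0.0878]
tcp_rot: [180.0, -0.0, -167.1]
ft_force: [-0.1, 0.9, 4.0]
width: 0.277
finger_force: 45.9
```

Contact stayed at about 5 N for the whole sweep. Now lift and go back to the tray.

servo_tool(plan=[[[0,0,-0.02],[0,0,0],1],[[0,0,-0.05],[0,0,0],1],[[0,0,-0.08],[0,0,0],1],[[0,0,-0.09],[0,0,0],1],[[0,0,-0.09],[0,0,0],1]])

```text
time_s: 22.85
position: [0.5802, 0.0101, 0.1782]
tcp_rot: [180.0, 0.1, -167.1]
ft_force: [-0.2, -0.2, -2.2]
width: 0.274
finger_force: 45.2
```

```bash
python3 plan.py 465,308,175,188 465,308,44,188; python3 - <<'E'
import m; from h import *
im=vision.read_camera("side"); cv2.imwrite("pics/side4.png",im[:,:,::-1])
for b in blobs(mask(im,(0,180,60),(8,255,255)))[0]: print(b[1:])
E
```

```text
t22.9 pos [580.2  10.1 178.2] rpy [ 1.8000e+02  7.0000e-02 -1.6709e+02] F [-0.2 -0.2 -2.2] w0.274 ff45.2 q [ -7.  19.  -1.  70.   0. -20.]
465,308,175,188 1/2 [0.0229 0.158  0.0016] rz 0.043
465,308,175,188 2/2 [0.0296 0.1569 0.0016] rz 0.043
465,308,44,188 1/1 [-0.     0.     0.131] rz -0.0
([295, 219, 11, 19, 167], [300.39, 227.48])
([317, 283, 9, 14, 88], [321.27, 289.15])
([359, 332, 22, 35, 559], [369.55, 349.14])
```

servo_tool(plan=[[[0.006,0.04,0],[0,0,0.01],1],[[0.012,0.08,0.001],[0,0,0.02],1],[[0.018,0.12,0.001],[0,0,0.03],1],[[0.023,0.158,0.002],[0,0,0.043],1]])

```text
time_s: 23.3
position: [0.5204, 0.1601, 0.1736]
tcp_rot: [180.0, -0.2, -169.6]
ft_force: [-0.1, 0.9, -2.1]
width: 0.272
finger_force: 45.1
```

servo_tool(plan=[[[0.008,0.04,0],[0,0,0.01],1],[[0.016,0.08,0.001],[0,0,0.02],1],[[0.024,0.125,0.001],[0,0,0.03],1],[[0.03,0.157,0.002],[0,0,0.043],1],[[0.03,0.157,0.002],[0,0,0.043],1]])

```text
time_s: 23.8
position: [0.4616, 0.3107, 0.1714]
tcp_rot: [180.0, -0.2, -171.8]
ft_force: [-0.1, -1.3, -2.9]
width: 0.276
finger_force: 45.1
```

servo_tool(plan=[[[0,0,0.03],[0,0,0],1],[[0,0,0.065],[0,0,0],1],[[0,0,0.095],[0,0,0],1],[[0,0,0.11],[0,0,0],1],[[0,0,0.115],[0,0,0],1]])

```text
time_s: 24.3
position: [0.4625, 0.3065, 0.0554]
tcp_rot: [-179.9, -0.3, -172.0]
ft_force: [0.5, -0.2, -3.2]
width: 0.277
finger_force: 45.0
```

```bash
python3 plan.py 465,308,44,188
```

```text
t24.3 pos [462.5 306.5  55.4] rpy [-179.9    -0.32 -172.05] F [ 0.5 -0.2 -3.2] w0.277 ff45.0 q [ 25.  22. -16.  53.  -0.  17.]
465,308,44,188 1/1 [-0.0027  0.0012  0.0114] rz -0.001
```

servo_tool(plan=[[[-0.002,0.001,0.006],[0,0,0],1],[[-0.002,0.001,0.01],[0,0,0],1],[[-0.002,0.001,0.012],[0,0,0],1],[[-0.002,0.001,0.012],[0,0,0],1]])

```text
time_s: 24.7
position: [0.4662, 0.3092, 0.047]
tcp_rot: [180.0, 0.0, -172.0]
ft_force: [-0.3, 0.5, -2.1]
width: 0.274
finger_force: 45.0
```

servo_tool(plan=[[[0,0,0],[0,0,0],-1],[[0,0,0],[0,0,0],-1],[[0,0,0],[0,0,0],-1],[[0,0,-0.05],[0,0,0],-1],[[0,0,-0.1],[0,0,0],-1]])

```text
time_s: 25.2
position: [0.4652, 0.3087, 0.1472]
tcp_rot: [-180.0, -0.2, -172.0]
ft_force: [1.4, 0.1, -0.2]
width: 0.999
finger_force: 0.0
```

servo_tool(plan=[[[0.05,0.0,-0.03],[0,0,0],-1],[[0.1,0.0,-0.05],[0,0,0],-1],[[0.1,0.0,-0.05],[0,0,0],-1],[[0.1,0.0,-0.05],[0,0,0],-1]])

```text
time_s: 25.6
position: [0.3661, 0.2954, 0.1984]
tcp_rot: [179.9, 0.2, -172.0]
ft_force: [0.6, 0.5, 0.2]
width: 1.0
finger_force: 0.0
```

```bash
python3 - <<'E'
import m; from h import *
from plan import show
show()
for n in("side","top"):
    im=vision.read_camera(n); m.I[n]=im; cv2.imwrite(f"pics/{n}5.png",im[:,:,::-1])
cv2.imwrite("pics/c7.png",np.hstack([cv2.resize(m.I["side"][130:290,190:400,::-1],(500,381)),cv2.resize(m.I["top"][150:280,160:380,::-1],(300,177)).repeat(1,0) if 0 else cv2.resize(m.I["top"][150:310,150:275,::-1],(298,381))]))
a=m.seg("side",(7,170,60),(14,255,255),(229,153)); print("orange side",blobs(a)[0])
print("tile",m.rect("top",m.seg("top",(10,17,165),(25,60,255),(318,194)),.054))
print("px of block expected",px("side",np.array([.464,.308,.057])))
E
```

```text
t25.6 pos [366.1 295.4 198.4] rpy [ 1.7994e+02  1.7000e-01 -1.7195e+02] F [0.6 0.5 0.2] w1.000 ff0.0 q [ 29.   8. -13.  69.   0.  21.]
orange side [(1, [219, 144, 22, 19, 313], [229.68, 153.14])]
tile [591.2 -39.   81.4 158.9  13.1]
px of block expected [229.01516494 153.51506809]
```

View pics/c7.png

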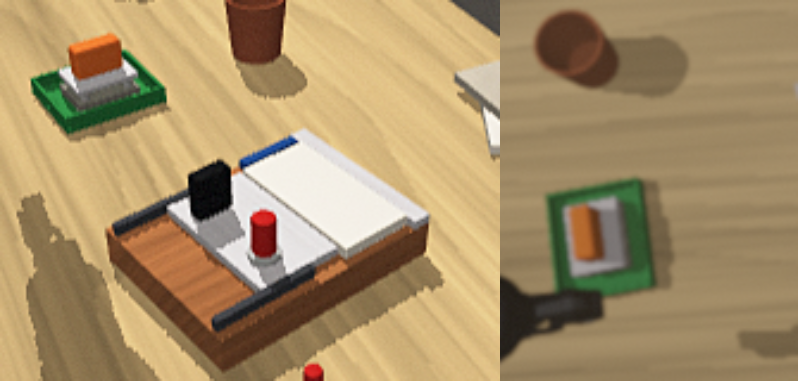

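The block lies flat in the tray (side (229.7,153)), the pin is seated at crop (263,240), the tile is trapped at jig (65,-5) mm, and the cup has not moved. Handing in.

```bash
python3 -c "
from bench import job_done; print(job_done())"
```

```text
the job is handed in; nothing more can be done
None
```

The job is handed in, with no verdict returned: the jaw is home and pinned, the tile was swept end to end at about 5 N, and the block is flat in its tray, with the cup and jar never approached.

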